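# Close the double-lidded tin, then lift off only the outer lid

### The job

Take the nested pair of lids by the wide collar of the inner lid and lower it, without dropping it, onto the open storage tin until the inner lid's collar sits fully home on the tin's rim with the outer lid still in place on it, and let go. Then, to check the seal, lift the outer lid alone straight off, leaving the inner lid fully seated and the tin standing where it is, and finish while still holding the outer lid upright and still, 5 cm or more above where it sat. Do not take the lids apart before the inner lid is seated, and leave the things round about alone.

Things in the scene. Friction and masses are not known exactly. Their poses are not given: they have to be found in the camera images.
- tin_mouth (a point): Open, empty white storage tin with a narrow neck, loose on the bench, about 0.5 kg, 100 mm high. This point: centre of its mouth, level with the rim, 100 mm above its foot; z up. Neck 51 mm across outside, 46 mm inside, for the top 24 mm; below it a shoulder spreads to the body, 80 mm across and 64 mm high.
- tin: The same tin: origin at the centre of its underside, z up.
- collar (a point): Inner lid, steel, loose, 0.12 kg, lower part of the nested pair. This point: centre of its milled collar (58 mm across, 14 mm high, widest part, the place to grip), 27 mm above the foot of its plug; z up. Plug below the collar: 20 mm deep, 42.6 mm across tapering to 35 mm at its foot, on which it stands at the start. Fully home, the collar is on the rim: this point 7 mm above the mouth.
- inner_lid: The same inner lid, 51 mm high: origin at the centre of the underside of its plug, z up. On top of the collar it has a boss 37 mm across and 8 mm high with a small knob 16 mm across and 9 mm high, both hidden under the outer lid.
- cap (a point): Outer lid: plain round steel cap, loose, 0.06 kg, 46 mm across, 28 mm high, smooth sides, open below (41 mm inside). It stands over boss and knob on top of the collar with 2 mm play, held by its weight alone, so gripping it cannot carry the inner lid. This point: its centre, half-way up, 21 mm above the collar's centre while nested; z up.
- outer_lid: The same outer lid: origin at the centre of its open underside, z up.
- egg_cup: White egg cup with gilt rim, 49 mm across, 62 mm high, loose; bystander. Origin at the centre of its underside.
- tag_block: Buff block of tags, 95 x 48 x 19 mm, loose; bystander. Origin at the centre of its underside.
- tape_roll: Roll of buff tape lying flat, 103 mm across, 25 mm high, loose; bystander. Origin at the centre of its underside.
There are look-alikes about, which are no part of the job. What is shaped like the tin but red is not meant.

How it is judged:
On the way:
1. the nested lids are on the tin: inner lid fully home on the rim, outer lid still in place on it, inner lid let go (horizontal distance between collar and tin_mouth below 0.004 m and z of collar in the frame of tin between 0.104 and 0.1095 m and angle between collar's own z axis and vertical below 0.06 rad and horizontal distance between cap and collar below 0.005 m and z of cap in the frame of inner_lid below 0.051 m and contact force between the fingers and inner_lid below 0.3 N), for 0.2 s.
At the end, for the whole second after the job is handed in: Inner lid home in the tin (collar within 2.5 mm of the rim, centred to 4 mm, level to 0.06 rad), not touched by the fingers; tin upright, within 40 mm of its start; fingers hold the outer lid still, upright to 0.3 rad, at least 45 mm higher than it sat, touching neither tin nor inner lid (horizontal distance between collar and tin_mouth below 0.004 m and z of collar in the frame of tin between 0.104 and 0.1095 m and angle between each of collar, tin_mouth's own z axis and vertical below 0.06 rad and distance of tin_mouth from where it was at the start of the episode below 0.04 m and z of cap in the frame of tin above 0.173 m and angle between cap's own z axis and vertical below 0.3 rad and contact force between the fingers and outer_lid above 1 N and contact force between outer_lid and inner_lid below 0.05 N and contact force between outer_lid and tin below 0.05 N and contact force between the fingers and inner_lid below 0.3 N and linear speed of outer_lid below 0.03 m/s and linear speed of inner_lid below 0.02 m/s); the arm keeps its last pose, push and grip.
It fails at once if the lids come apart while the inner lid is not seated in the tin (not (horizontal distance between collar and tin_mouth below 0.007 m and z of collar in the frame of tin below 0.113 m) and (z of cap in the frame of inner_lid above 0.06 m or horizontal distance between cap and collar above 0.015 m)).
It fails at once if the inner lid is dropped (linear speed of inner_lid above 0.45 m/s and contact force between the fingers and inner_lid below 0.05 N).
It fails at once if the tin is tipped (angle between tin_mouth's own z axis and vertical above 0.3 rad).
It fails at once if the egg cup, the block of tags or the roll of tape is disturbed (distance of any of egg_cup, tag_block, tape_roll from where it was at the start of the episode above 0.02 m).
It also fails if it takes over 54 s, if anything falls off the work surface, if the arm or the gripper's body presses on something with over 40 N, if the wrist force passes 120 N, or if a joint passes its speed limit or range.

### The arm

A 7-joint arm with a two-finger parallel gripper is mounted at the origin on a cart in front of the work surface, level with it; the furniture and walls round the work are solid. World frame = base frame: x ahead of the robot, y to its left, z up, the work surface at z = 0. Lengths are in m, angles in rad, forces in N, time in s.
With the tool pointing down it reaches from about 0.4 to 0.85 m from the base axis. Payload 6.9 kg.
Tool frame: the origin (TCP) lies on the centre line of the jaws, within the pads' length; the fingertips stand 19 mm ahead of it and the grasp point (between the pads) is the TCP; z points along the fingers, y is the direction in which the jaws open and shut (so a half turn about z gives the same grasp; the last joint's range is limited). The gripper opens to 85 mm and grips with 20 to 120 N. Pads are 22 mm wide; open, the fingers measure 114 mm over their backs; the gripper's body (76 mm by 85 mm) begins 54 mm behind the grasp point. The pads swing forward as they close: fully open they stand 13 mm farther back than shut.
Start: joints at [-1.161, 0.507, -0.238, 1.5, 0.126, 1.149, -0.155], TCP at [0.188, 0.596, 0.25] pointing down, gripper open.
Joint ranges: [-3.08, 3.08], [-0.24, 2.05], [-1.43, 1.35], [0, 2.5], [-1.52, 4.66], [0.17, 1.96], [-2.89, 2.89]. Speed limits (rad/s): [2.39, 2.39, 3.14, 3.14, 3.14, 3.14, 3.14].

### API

Orientations are given as [roll, pitch, yaw] about the fixed x, y, z axes, in that order (R = Rz(yaw) Ry(pitch) Rx(roll)).
In Python, from station import readout, vision, ctrl gives the robot as it stands.
- The arm moves only by the tool servo_tool, never from a script. Its arguments are lists of equal length, an entry for each row: "dp": the shift along the tool's x, y, z in m, a list of three; "rot": the turn, a rotation vector about the tool's x, y, z in units of 5 degrees (1.0 is 5 degrees), a list of three; "hand": the finger opening in m, from 0 to 0.0854. A call has 1 to 5 rows; each row is the pose to reach, as a shift and turn from the pose commanded when the call began, along the tool's axes at that moment; what a row does not reach only later rows make up. A row lasts 1/12 s, in which the tool goes at most 41.7 mm and 7.16 degrees, less where a joint would pass 70% of its speed; a pose out of reach is approached as far as the arm can. A call with a gripper value outside its range is refused whole. The fingers move at their own pace and stop on an object; the grip force is fixed at half the most. Time passes only in rows, so rows that repeat a pose let the fingers close. It gives the time, the measured TCP pose, the force and the opening at its end, in the units of the state.
- readout.sense(): the state, without advancing time (a new reading comes with each control period).
- vision.snapshot(name): name is "side" or "top" or "wrist"; returns a dict with "pixels" (400x640x3 uint8, red, green, blue), "intrinsics" (3x3 intrinsics, pixels), "k1" (the pictures are not rectified: a ray, as slopes to the right and down, at radius r is drawn at 1 + k1 r^2 times it, then the intrinsics apply), "R" (3x3) and "t" (3): a world point X has camera coordinates R X + t; the wrist camera has in their place "T_tool_cam" (4x4, takes a point from camera to tool coordinates, whose origin is the TCP and whose axes are the flange's). Camera axes: x right, y down, z forward; pixel columns grow to the right and rows downward; lengths in m; the calibration is good to about 2 mm. A picture is of the moment at which its call begins: read the wrist's pose just before it. There is no depth.
- ctrl.finish_job(): hands the job in, once; it reports no verdict.
The state is a dict: "clock": time; "joint_pos": joint angles; "qvel": joint speeds; "joint_torque": joint torques, N m; "position": TCP position; "tcp_rot": TCP orientation; "contact_force": force on the tool from outside, world axes, zero at the start; "ft_torque": the same for the moment, N m; "grip_width": finger opening in m.
Only numpy, scipy, OpenCV 4.12 (cv2) and the standard library are available. Lean on these libraries where they do the work, as an engineer would, in place of code of your own. Each camera call takes 0.05 s, during which the arm holds its last target.

## Working session

There is one attempt and no reset: what is moved stays moved. The work goes in short steps, Python scripts to look and compute and a tool call to move; the robot and the scene stay as the last step left them, time stands still between calls to the robot, and variables do not carry over. Pictures are saved under pics/ and viewed, and the job is handed in when it is done.

Besides the shell and the picture viewer there is one more tool, called after "Call:" by a JSON object that holds its "method" and its "body", one argument or row to a line. servo_tool: Moves the arm, as the interface text tells. Its arguments: {"type":"object","properties":{"dp":{"type":"array","items":{"type":"array","items":{"type":"number"}}},"rot":{"type":"array","items":{"type":"array","items":{"type":"number"}}},"hand":{"type":"array","items":{"type":"number"}}},"required":["dp","rot","hand"]}

```bash
ls; mkdir -p pics; cat > h.py <<'E'
import numpy as np, cv2, json
from station import readout, vision, ctrl
from scipy.spatial.transform import Rotation as Ro
def snap(name,fn):
    s=readout.sense(); d=vision.snapshot(name)
    cv2.imwrite('pics/'+fn+'.png',cv2.cvtColor(np.asarray(d['pixels']),cv2.COLOR_RGB2BGR))
    m={k:np.asarray(v).tolist() for k,v in d.items() if k!='pixels'}
    if 'T_tool_cam' in m:
        T=np.eye(4);T[:3,:3]=Ro.from_euler('xyz',s['tcp_rot']).as_matrix();T[:3,3]=s['position']
        W=np.linalg.inv(T@np.array(m['T_tool_cam'])); m['R']=W[:3,:3].tolist(); m['t']=W[:3,3].tolist()
    json.dump(m,open('pics/'+fn+'.json','w')); return m
def load(fn): return json.load(open('pics/'+fn+'.json'))
def ray(m,u,v):
    K=np.array(m['intrinsics']); xd=np.array([(u-K[0,2])/K[0,0],(v-K[1,2])/K[1,1]]); x=xd.copy()
    for _ in range(30): x=xd/(1+m['k1']*(x@x))
    R=np.array(m['R']);t=np.array(m['t']); return -R.T@t, R.T@np.array([x[0],x[1],1.])
def atz(m,u,v,z):
    c,d=ray(m,u,v); return c+d*(z-c[2])/d[2]
def proj(m,X):
    K=np.array(m['intrinsics']); p=np.array(m['R'])@np.array(X)+np.array(m['t']); x=p[:2]/p[2]
    x=x*(1+m['k1']*(x@x)); return K[:2,:2]@x+K[:2,2]
def tri(obs):
    A=np.zeros((3,3));b=np.zeros(3)
    for m,u,v in obs:
        c,d=ray(m,u,v); d=d/np.linalg.norm(d);P=np.eye(3)-np.outer(d,d);A+=P;b+=P@c
    return np.linalg.solve(A,b)
def crop(fn,x0,y0,x1,y1,s,out,circ=[]):
    im=cv2.imread('pics/'+fn+'.png')[y0:y1,x0:x1]; im=cv2.resize(im,None,fx=s,fy=s,interpolation=cv2.INTER_CUBIC)
    for u,v in circ: cv2.circle(im,(int((u-x0+.5)*s),int((v-y0+.5)*s)),2,(0,0,255),-1)
    cv2.imwrite('pics/'+out+'.png',im)
E
python3 - <<'E'
from h import *
for n in ['side','top','wrist']:
    m=snap(n,n+'0'); print(n,np.round(-np.array(m['R']).T@m['t'],3),m['intrinsics'],m['k1'])
print(readout.sense())
E
```

```text
pics
side [ 0.465 -0.938  0.472] [[439.3912331642262, 0.0, 316.14941328527146], [0.0, 439.3912331642262, 201.42803264064474], [0.0, 0.0, 1.0]] -0.0956297385608077
top [ 0.511 -0.107  1.268] [[517.0927430504497, 0.0, 310.72432216279964], [0.0, 517.0927430504497, 203.44248144264415], [0.0, 0.0, 1.0]] -0.17226010146137258
wrist [0.112 0.619 0.373] [[351.3329241029032, 0.0, 321.717289740593], [0.0, 351.3329241029032, 203.74440399428084], [0.0, 0.0, 1.0]] -0.03789699607761967
{'clock': 0.15, 'joint_pos': array([-1.16048799,  0.50815558, -0.23753249,  1.50085657,  0.12570524,
        1.14892367, -0.15480674]), 'qvel': array([ 9.27863892e-05, -3.08698558e-03, -2.65124900e-04, -3.01208843e-03,
        7.84427085e-04, -1.82759112e-04, -1.25611080e-03]), 'joint_torque': array([-2.91370823e-03, -6.21012640e+01, -2.18962312e+00, -2.49840957e+01,
        1.25676920e-02,  9.20400897e-03, -1.65607713e-05]), 'position': array([0.18753635, 0.59584359, 0.24963845]), 'tcp_rot': array([-3.14023642e+00,  2.93610198e-05,  2.83677216e+00]), 'contact_force': array([-0.18066506, -0.30595491, -0.37697772]), 'ft_torque': array([ 0.04930671, -0.04022915, -0.00773359]), 'grip_width': 0.08556855761753343}
```

View pics/side0.png

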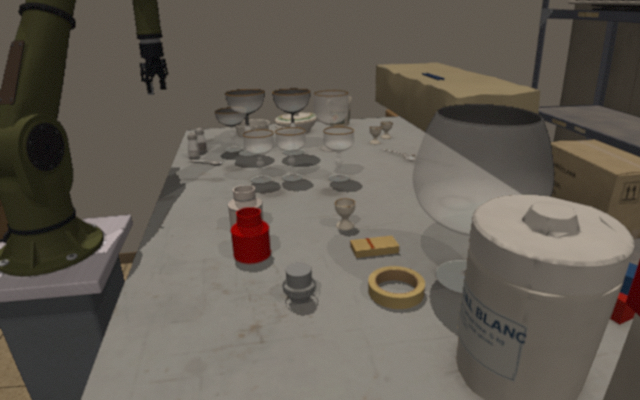

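View pics/top0.png

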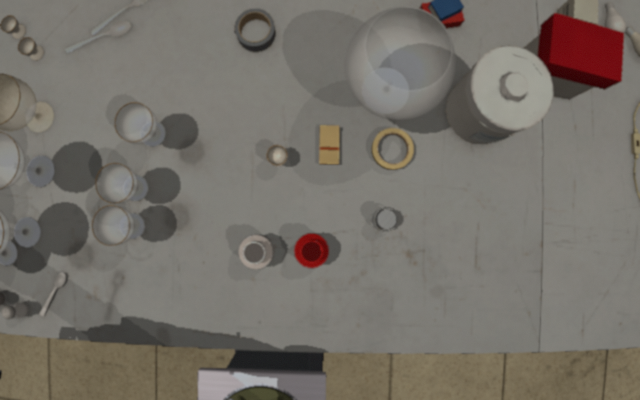

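View pics/wrist0.png

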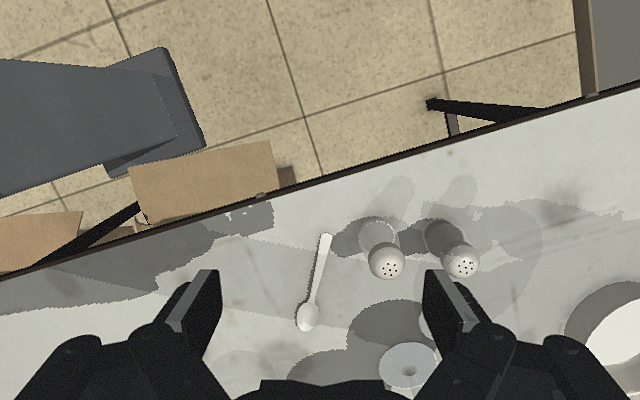

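The top view shows the white tin at about (255,251), the red look-alike at (312,250), the nested lids at (386,218), the egg cup at (277,155), the tags at (330,145) and the tape at (393,149). I'll enlarge both views.

```bash
python3 - <<'E'
from h import *
crop('top0',230,190,420,280,4,'top0c'); crop('side0',215,175,335,315,4,'side0c')
E
```

```text
(no output)
```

View pics/top0c.png

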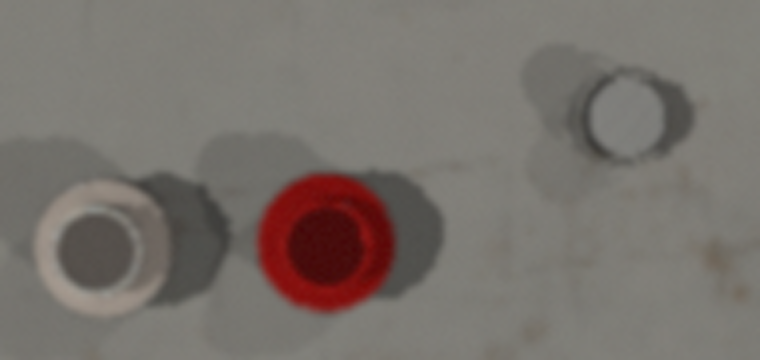

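View pics/side0c.png

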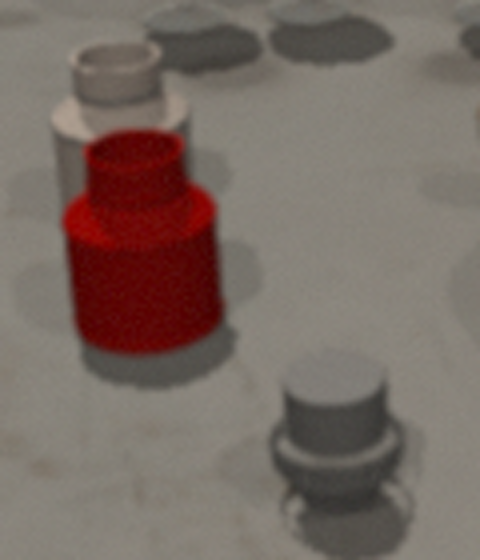

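In the top crop the tin mouth is centred at (97,249), which is (254,252) in the full image. The cap top is at (626,117), which is (386,219). In the side crop the mouth is at (116,59) and the cap top at (334,378).

```bash
python3 - <<'E'
from h import *
T=load('top0');S=load('side0')
f=lambda p,o:(p[0]/4+o[0]-.375,p[1]/4+o[1]-.375)
for n,a,b,z in [('mouth',(97,249),(116,59),.1),('cap',(626,117),(334,378),.062)]:
    a=f(a,(230,190));b=f(b,(215,175))
    print(n,tri([(T,*a),(S,*b)]),atz(T,*a,z),atz(S,*b,z))
for n,a,z in [('red',f((326,246),(230,190)),.1),('egg',(277,155),.062),('tags',(330,145),.019),('tape',(393,149),.025)]: print(n,atz(T,*a,z))
E
```

```text
mouth [0.45211174 0.01585112 0.09806652] [0.45146895 0.01565757 0.1       ] [0.4529155  0.01082207 0.1       ]
cap [ 0.53569511 -0.28787638  0.06007869] [ 0.53445503 -0.28747551  0.062     ] [ 0.53656913 -0.29095037  0.062     ]
red [ 0.4567024  -0.11358226  0.1       ]
egg [ 0.67790056 -0.02783579  0.062     ]
tags [ 0.71177939 -0.15339481  0.019     ]
tape [ 0.70562787 -0.3069771   0.025     ]
```

```bash
cat >> h.py <<'E'
def plan(x,y,z,yaw,n=5,roll=np.pi,pitch=0):
    s=readout.sense(); R0=Ro.from_euler('xyz',s['tcp_rot'])
    R1=Ro.from_euler('xyz',[roll,pitch,yaw])
    dp=R0.inv().apply(np.array([x,y,z])-s['position']); rv=np.degrees((R0.inv()*R1).as_rotvec())/5
    print('pos',np.round(s['position'],4),'rot',np.round(s['tcp_rot'],4),'clk',round(s['clock'],2),'j',np.round(s['joint_pos'],2))
    print('dp',np.round(dp,4),'|dp|',round(np.linalg.norm(dp),4),'rot5',np.round(rv,2),'rows min',np.linalg.norm(dp)/.0417,np.linalg.norm(rv)*5/7.16)
E
python3 - <<'E'
from h import *
T=load('top0')
for p in [(112,225),(118,183),(136,122),(5,240),(5,160)]: print(p,atz(T,*p,.18))
plan(.30,.40,.32,2.35)
E
```

```text
(112, 225) [0.50292654 0.3178338  0.18      ]
(118, 183) [0.59403979 0.30810582 0.18      ]
(136, 122) [0.72797099 0.27467015 0.18      ]
(5, 240) [0.46027666 0.57698247 0.18      ]
(5, 160) [0.64136323 0.58728982 0.18      ]
pos [0.1875 0.5958 0.2496] rot [-3.1402  0.      2.8368] clk 0.15 j [-1.16  0.51 -0.24  1.5   0.13  1.15 -0.15]
dp [-0.1661 -0.1532 -0.0701] |dp| 0.2365 rot5 [-0.02  0.    5.58] rows min 5.672541651847679 3.895264696492921
```

Call:
{"method": "servo_tool", "body": {
  "dp": [
    [-0.033,-0.03,-0.02],
    [-0.066,-0.06,-0.035],
    [-0.1,-0.09,-0.05],
    [-0.13,-0.12,-0.065],
    [-0.155,-0.145,-0.075]
  ],
  "rot": [
    [0,0,1.1],
    [0,0,2.2],
    [0,0,3.3],
    [0,0,4.4],
    [0,0,5.5]
  ],
  "hand": [0.085,0.085,0.085,0.085,0.085]
}}

```text
clock: 0.57
position: [0.2849, 0.424, 0.3208]
tcp_rot: [-3.142, -0.0, 2.352]
contact_force: [0.9, 0.5, 0.8]
grip_width: 0.0849
```

```bash
python3 - <<'E'
from h import *
plan(.40,.20,.31,1.95)
E
```

```text
pos [0.2849 0.424  0.3208] rot [-3.1416e+00 -1.0000e-04  2.3521e+00] clk 0.57 j [-0.95  0.27 -0.1   1.67  0.03  1.2  -0.28]
dp [-0.2401 -0.0761  0.0108] |dp| 0.2521 rot5 [-0.   -0.    4.61] rows min 6.044585051524472 3.217846062053431
```

Call:
{"method": "servo_tool", "body": {
  "dp": [
    [-0.039,-0.012,0.0],
    [-0.078,-0.024,0.0],
    [-0.117,-0.036,0.0],
    [-0.156,-0.048,0.0],
    [-0.195,-0.06,0.005]
  ],
  "rot": [
    [0,0,0.9],
    [0,0,1.8],
    [0,0,2.7],
    [0,0,3.6],
    [0,0,4.5]
  ],
  "hand": [0.085,0.085,0.085,0.085,0.085]
}}

```text
clock: 0.98
position: [0.3806, 0.2437, 0.316]
tcp_rot: [3.14, -0.001, 1.96]
contact_force: [0.9, 0.9, -0.1]
grip_width: 0.0851
```

```bash
python3 - <<'E'
from h import *
plan(.45,.05,.30,1.6)
E
```

```text
pos [0.3806 0.2437 0.316 ] rot [ 3.1400e+00 -5.0000e-04  1.9603e+00] clk 0.98 j [-0.69  0.18  0.08  1.82 -0.02  1.15 -0.22]
dp [-0.2056 -0.0094  0.0159] |dp| 0.2064 rot5 [ 0.02 -0.01  4.13] rows min 4.9496142521693836 2.8834628312308697
```

Call:
{"method": "servo_tool", "body": {
  "dp": [
    [-0.04,0,0.003],
    [-0.08,-0.003,0.006],
    [-0.12,-0.006,0.009],
    [-0.16,-0.008,0.012],
    [-0.2,-0.009,0.016]
  ],
  "rot": [
    [0,0,0.8],
    [0,0,1.6],
    [0,0,2.4],
    [0,0,3.2],
    [0,0,4.1]
  ],
  "hand": [0.085,0.085,0.085,0.085,0.085]
}}

```text
clock: 1.4
position: [0.4482, 0.0553, 0.2994]
tcp_rot: [3.141, -0.0, 1.603]
contact_force: [0.9, 0.2, -0.8]
grip_width: 0.0851
```

```bash
python3 - <<'E'
from h import *
m=snap('wrist','w1')
plan(.50,-.15,.25,1.35)
E
```

```text
pos [0.4504 0.047  0.2989] rot [3.14   0.0048 1.5883] clk 1.45 j [-0.39  0.2   0.28  1.85 -0.06  1.1  -0.07]
dp [-0.1976  0.0461  0.0499] |dp| 0.2089 rot5 [0.02 0.05 2.73] rows min 5.0103676193410145 1.9073812811018755
```

View pics/w1.png

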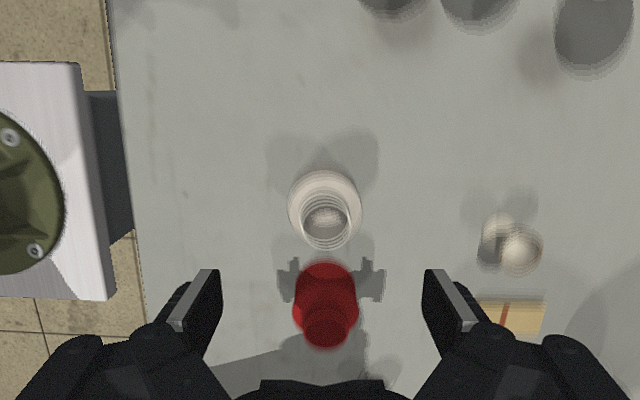

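The wrist view, blurred by motion, shows the white tin's mouth at about (326,222) and the red tin at (326,310). I'll continue to the lids.

Call:
{"method": "servo_tool", "body": {
  "dp": [
    [-0.04,0.009,0.01],
    [-0.08,0.018,0.02],
    [-0.118,0.027,0.03],
    [-0.157,0.036,0.04],
    [-0.196,0.045,0.05]
  ],
  "rot": [
    [0,0,0.5],
    [0,0,1.0],
    [0,0,1.5],
    [0,0,2.1],
    [0,0,2.7]
  ],
  "hand": [0.085,0.085,0.085,0.085,0.085]
}}

```text
clock: 1.87
position: [0.5003, -0.1385, 0.2488]
tcp_rot: [-3.142, -0.0, 1.369]
contact_force: [0.2, 0.1, -0.4]
grip_width: 0.085
```

```bash
python3 - <<'E'
from h import *
print(atz(load('w1'),326,222,.1))
plan(.535,-.32,.2,1.05)
E
```

```text
[0.4548712  0.01016672 0.1       ]
pos [ 0.5003 -0.1385  0.2488] rot [-3.1416e+00 -1.0000e-04  1.3692e+00] clk 1.87 j [-0.06  0.36  0.4   1.78 -0.16  1.03  0.2 ]
dp [-0.1709  0.0704  0.0488] |dp| 0.1911 rot5 [-0.   -0.    3.66] rows min 4.583033203774204 2.553980790970045
```

Call:
{"method": "servo_tool", "body": {
  "dp": [
    [-0.035,0.014,0.01],
    [-0.07,0.028,0.02],
    [-0.104,0.043,0.03],
    [-0.138,0.057,0.04],
    [-0.17,0.07,0.048]
  ],
  "rot": [
    [0,0,0.7],
    [0,0,1.4],
    [0,0,2.1],
    [0,0,2.9],
    [0,0,3.6]
  ],
  "hand": [0.085,0.085,0.085,0.085,0.085]
}}

```text
clock: 2.28
position: [0.535, -0.3191, 0.2001]
tcp_rot: [-3.141, 0.0, 1.053]
contact_force: [0.2, 1.5, 0.9]
grip_width: 0.0849
```

Call:
{"method": "servo_tool", "body": {
  "dp": [
    [0,0,0],
    [0,0,0],
    [0,0,0]
  ],
  "rot": [
    [0,0,0],
    [0,0,0],
    [0,0,0]
  ],
  "hand": [0.085,0.085,0.085]
}}

```text
clock: 2.53
position: [0.535, -0.3167, 0.2007]
tcp_rot: [-3.14, -0.001, 1.057]
contact_force: [1.1, 0.6, 0.2]
grip_width: 0.0849
```

```bash
python3 - <<'E'
from h import *
m=snap('wrist','w2')
plan(.535,-.288,.1,1.05)
E
```

```text
pos [ 0.5353 -0.3161  0.2012] rot [-3.1408e+00 -1.0000e-03  1.0584e+00] clk 2.58 j [ 0.22  0.58  0.46  1.59 -0.28  1.05  0.25]
dp [ 0.0242 -0.0139  0.1012] |dp| 0.105 rot5 [-0.01 -0.01  0.1 ] rows min 2.5177277627766546 0.06764305008259021
```

View pics/w2.png

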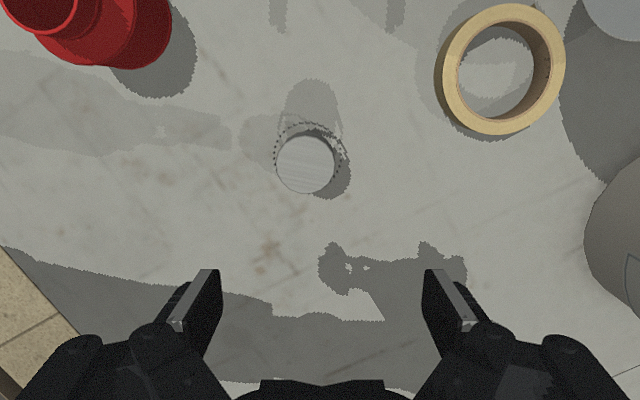

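The wrist view shows the cap top at about (305,163).

```bash
python3 - <<'E'
from h import *
m=load('w2'); T=load('top0');S=load('side0'); crop('w2',250,110,370,210,6,'w2c')
f=lambda p,o:(p[0]/4+o[0]-.375,p[1]/4+o[1]-.375)
a=f((626,117),(230,190));b=f((334,378),(215,175))
print(atz(m,305,163,.062), tri([(T,*a),(S,*b),(m,305,163)]))
E
```

```text
[ 0.53771468 -0.28792321  0.062     ] [ 0.53626671 -0.28800374  0.0599127 ]
```

View pics/w2c.png

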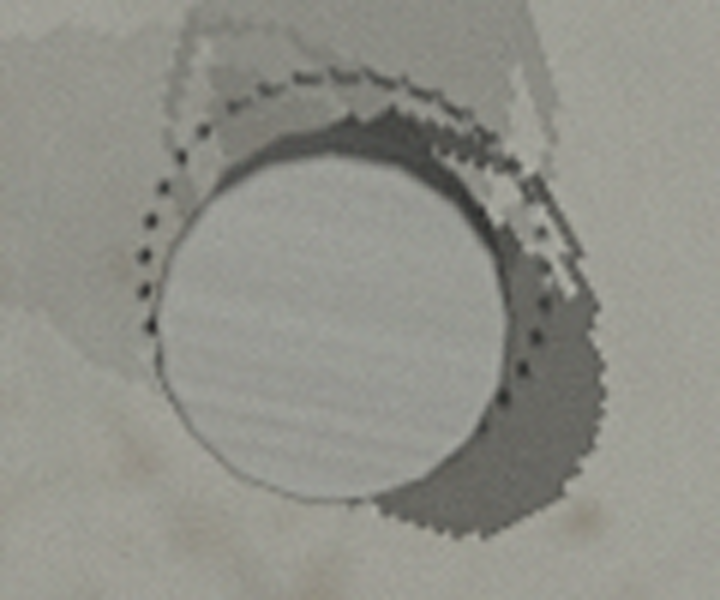

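The crop centre (333,327) gives (305,164), which agrees with the fixed cameras. The target is about (0.5365,-0.288).

```bash
python3 - <<'E'
from h import *
plan(.5365,-.288,.028,1.06)
E
```

```text
pos [ 0.5353 -0.3161  0.2012] rot [-3.1408e+00 -1.0000e-03  1.0584e+00] clk 2.58 j [ 0.22  0.58  0.46  1.59 -0.28  1.05  0.25]
dp [ 0.0249 -0.0126  0.1732] |dp| 0.1754 rot5 [-0.01 -0.01 -0.02] rows min 4.20695631616628 0.016619164982263967
```

Call:
{"method": "servo_tool", "body": {
  "dp": [
    [0.012,-0.006,0.025],
    [0.025,-0.0125,0.05],
    [0.025,-0.0125,0.075],
    [0.025,-0.0125,0.09],
    [0.025,-0.0125,0.09]
  ],
  "rot": [
    [0,0,0],
    [0,0,0],
    [0,0,0],
    [0,0,0],
    [0,0,0]
  ],
  "hand": [0.085,0.085,0.085,0.085,0.085]
}}

```text
clock: 3.0
position: [0.5355, -0.2861, 0.1087]
tcp_rot: [-3.136, -0.001, 1.06]
contact_force: [-0.8, 0.4, -0.3]
grip_width: 0.085
```

Call:
{"method": "servo_tool", "body": {
  "dp": [
    [0,0,0],
    [0,0,0],
    [0,0,0]
  ],
  "rot": [
    [0,0,0],
    [0,0,0],
    [0,0,0]
  ],
  "hand": [0.085,0.085,0.085]
}}

```text
clock: 3.25
position: [0.5372, -0.2899, 0.113]
tcp_rot: [3.139, -0.0, 1.057]
contact_force: [0.2, 0.2, -0.3]
grip_width: 0.085
```

```bash
python3 - <<'E'
from h import *
m=snap('wrist','w3')
plan(.5365,-.288,.028,1.06)
E
```

```text
pos [ 0.5371 -0.2899  0.1129] rot [ 3.1390e+00 -2.0000e-04  1.0568e+00] clk 3.3 j [ 0.2   0.65  0.42  1.72 -0.34  0.84  0.26]
dp [ 0.0014 -0.0017  0.0849] |dp| 0.0849 rot5 [ 0.03 -0.   -0.04] rows min 2.036392560590903 0.032840113171649706
```

View pics/w3.png

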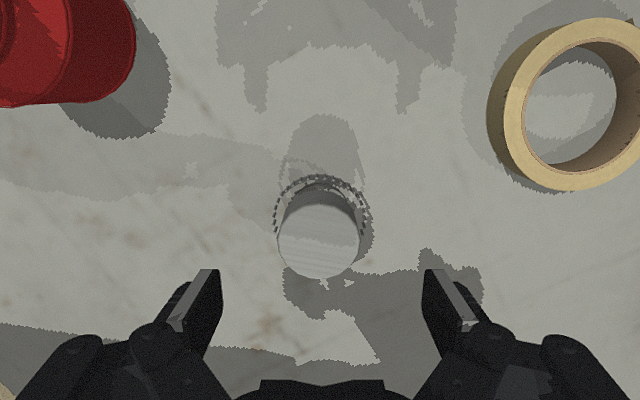

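The cap top is centred at about (319,242), with the jaw midline at a column of about 321.

```bash
python3 - <<'E'
from h import *
m=load('w3')
print(atz(m,319,242,.062)); print(proj(m,[.5365,-.288,.062]))
E
```

```text
[ 0.53721974 -0.28902609  0.062     ]
[316.90579512 241.08999395]
```

Call:
{"method": "servo_tool", "body": {
  "dp": [
    [0.001,-0.0005,0.02],
    [0.001,-0.0005,0.04],
    [0.001,-0.0005,0.06],
    [0.001,-0.0005,0.075],
    [0.001,-0.0005,0.084]
  ],
  "rot": [
    [0,0,0],
    [0,0,0],
    [0,0,0],
    [0,0,0],
    [0,0,0]
  ],
  "hand": [0.085,0.085,0.085,0.085,0.085]
}}

```text
clock: 3.72
position: [0.5363, -0.2883, 0.0265]
tcp_rot: [-3.141, -0.0, 1.057]
contact_force: [0.2, -0.7, 0.2]
grip_width: 0.0849
```

Call:
{"method": "servo_tool", "body": {
  "dp": [
    [0,0,0],
    [0,0,0],
    [0,0,0]
  ],
  "rot": [
    [0,0,0],
    [0,0,0],
    [0,0,0]
  ],
  "hand": [0.085,0.085,0.085]
}}

```text
clock: 3.97
position: [0.5371, -0.2891, 0.0285]
tcp_rot: [3.14, 0.0, 1.056]
contact_force: [-0.0, -1.0, -0.5]
grip_width: 0.0852
```

```bash
python3 - <<'E'
from h import *
m=snap('wrist','w4');m=snap('side','s4');crop('s4',240,200,360,320,5,'s4c')
plan(.537,-.2885,.028,1.06)
E
```

```text
pos [ 0.5371 -0.289   0.0286] rot [ 3.1395e+00 -1.0000e-04  1.0565e+00] clk 4.07 j [ 0.24  0.76  0.36  1.79 -0.4   0.67  0.31]
dp [ 0.0004 -0.0003  0.0006] |dp| 0.0007 rot5 [ 0.02 -0.   -0.04] rows min 0.017371852446584374 0.032683825369133786
```

View pics/w4.png

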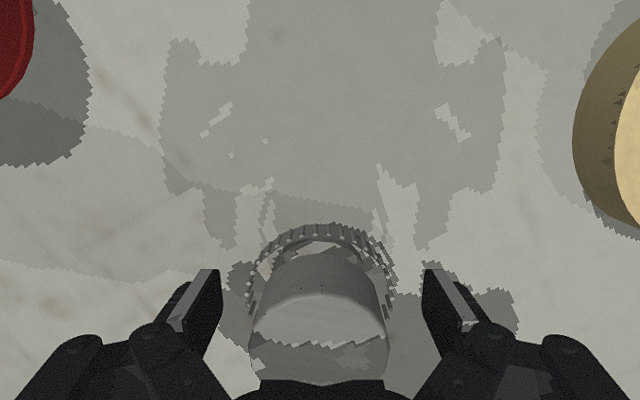

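View pics/s4c.png

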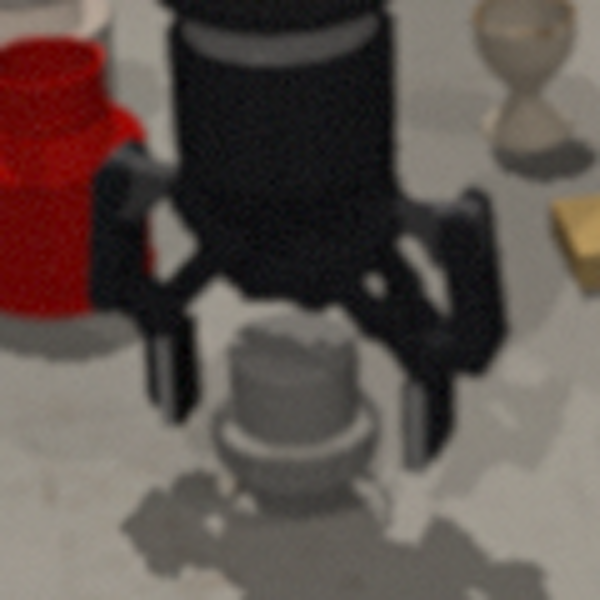

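Call:
{"method": "servo_tool", "body": {
  "dp": [
    [0,0,0.002],
    [0,0,0.002],
    [0,0,0.002],
    [0,0,0.002],
    [0,0,0.002]
  ],
  "rot": [
    [0,0,0],
    [0,0,0],
    [0,0,0],
    [0,0,0],
    [0,0,0]
  ],
  "hand": [0.08,0.075,0.07,0.066,0.062]
}}

```text
clock: 4.48
position: [0.5364, -0.2885, 0.0254]
tcp_rot: [3.142, 0.0, 1.057]
contact_force: [-0.1, -0.7, -0.9]
grip_width: 0.0621
```

Call:
{"method": "servo_tool", "body": {
  "dp": [
    [0,0,0],
    [0,0,0],
    [0,0,0],
    [0,0,0],
    [0,0,0]
  ],
  "rot": [
    [0,0,0],
    [0,0,0],
    [0,0,0],
    [0,0,0],
    [0,0,0]
  ],
  "hand": [0.06,0.058,0.056,0.054,0.05]
}}

```text
clock: 4.9
position: [0.5363, -0.2884, 0.0258]
tcp_rot: [-3.142, -0.0, 1.057]
contact_force: [-1.5, 1.4, 5.7]
grip_width: 0.0561
```

Call:
{"method": "servo_tool", "body": {
  "dp": [
    [0,0,0],
    [0,0,0],
    [0,0,0],
    [0,0,0],
    [0,0,0]
  ],
  "rot": [
    [0,0,0],
    [0,0,0],
    [0,0,0],
    [0,0,0],
    [0,0,0]
  ],
  "hand": [0.05,0.05,0.045,0.045,0.045]
}}

```text
clock: 5.32
position: [0.5363, -0.2884, 0.0258]
tcp_rot: [-3.141, -0.0, 1.057]
contact_force: [-2.0, 0.6, 5.0]
grip_width: 0.0561
```

```bash
python3 - <<'E'
from h import *
m=snap('wrist','w5');m=snap('side','s5');crop('s5',240,200,360,320,5,'s5c')
print(readout.sense())
E
```

```text
{'clock': 5.4167, 'joint_pos': array([ 0.24096085,  0.76016325,  0.35305412,  1.78989891, -0.39814602,
        0.66237164,  0.30786687]), 'qvel': array([-0.00079892, -0.00158299, -0.0006693 , -0.00120131,  0.00043238,
        0.00029208, -0.00022508]), 'joint_torque': array([ 1.63401109e-01, -6.37283993e+01,  7.43668646e+00, -1.57615578e+01,
       -8.65295227e-02, -7.10333325e-01, -1.96931986e-03]), 'position': array([ 0.53630046, -0.28843523,  0.02577198]), 'tcp_rot': array([-3.14153718e+00, -1.96358347e-04,  1.05647464e+00]), 'contact_force': array([-0.577151  ,  1.87417197,  5.06630193]), 'ft_torque': array([ 0.28093535,  0.39664416, -0.0312141 ]), 'grip_width': 0.056150404772167054}
```

View pics/w5.png

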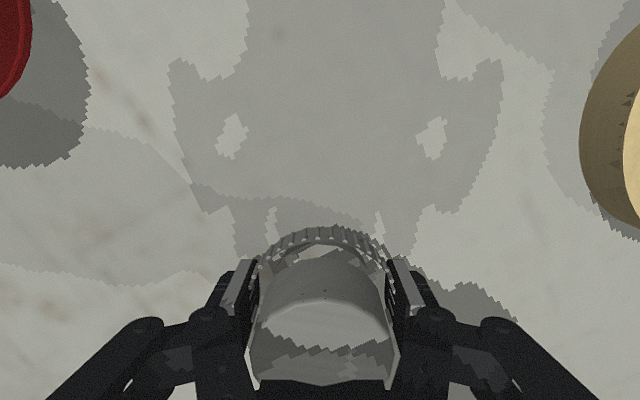

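View pics/s5c.png

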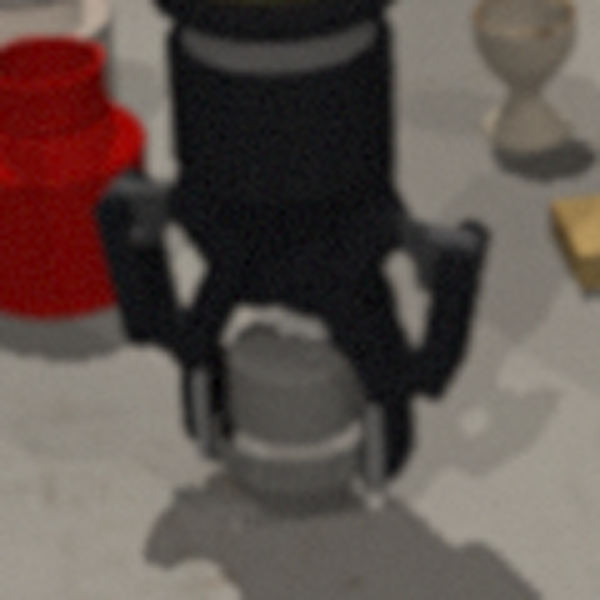

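The grip is on the collar at 56 mm, with the cap free between the fingers. I'll lift gently.

Call:
{"method": "servo_tool", "body": {
  "dp": [
    [0,0,-0.006],
    [0,0,-0.018],
    [0,0,-0.034],
    [0,0,-0.05],
    [0,0,-0.066]
  ],
  "rot": [
    [0,0,0],
    [0,0,0],
    [0,0,0],
    [0,0,0],
    [0,0,0]
  ],
  "hand": [0.045,0.045,0.045,0.045,0.045]
}}

```text
clock: 5.83
position: [0.5364, -0.2886, 0.0927]
tcp_rot: [3.141, 0.0, 1.056]
contact_force: [-0.3, 0.0, -1.4]
grip_width: 0.0561
```

Call:
{"method": "servo_tool", "body": {
  "dp": [
    [0,0,-0.02],
    [0,0,-0.042],
    [0,0,-0.065],
    [0,0,-0.085],
    [0,0,-0.1]
  ],
  "rot": [
    [0,0,0],
    [0,0,0],
    [0,0,0],
    [0,0,0],
    [0,0,0]
  ],
  "hand": [0.045,0.045,0.045,0.045,0.045]
}}

```text
clock: 6.25
position: [0.5366, -0.2889, 0.1942]
tcp_rot: [3.139, 0.0, 1.056]
contact_force: [0.7, -0.6, -1.6]
grip_width: 0.0563
```

Call:
{"method": "servo_tool", "body": {
  "dp": [
    [0,0,-0.005],
    [0,0,-0.005],
    [0,0,-0.005]
  ],
  "rot": [
    [0,0,0],
    [0,0,0],
    [0,0,0]
  ],
  "hand": [0.045,0.045,0.045]
}}

```text
clock: 6.5
position: [0.5362, -0.2882, 0.1961]
tcp_rot: [-3.141, -0.0, 1.057]
contact_force: [0.1, 0.6, -2.0]
grip_width: 0.0564
```

```bash
python3 - <<'E'
from h import *
m=snap('wrist','w6');m=snap('side','s6');crop('s6',230,130,350,250,5,'s6c')
plan(.48,-.13,.22,1.35)
print(readout.sense()['contact_force'],readout.sense()['grip_width'])
E
```

```text
pos [ 0.5359 -0.288   0.1951] rot [-3.1395e+00  1.0000e-04  1.0566e+00] clk 6.6 j [ 0.17  0.56  0.46  1.63 -0.28  1.02  0.21]
dp [ 0.1101 -0.1264 -0.0246] |dp| 0.1694 rot5 [-0.02 -0.   -3.36] rows min 4.062617714324822 2.3478122417355545
[-0.52905182  0.29597267 -2.11035258] 0.05613753820839113
```

View pics/w6.png

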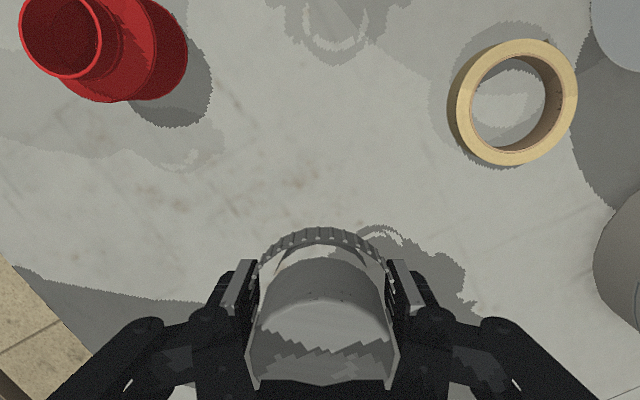

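View pics/s6c.png

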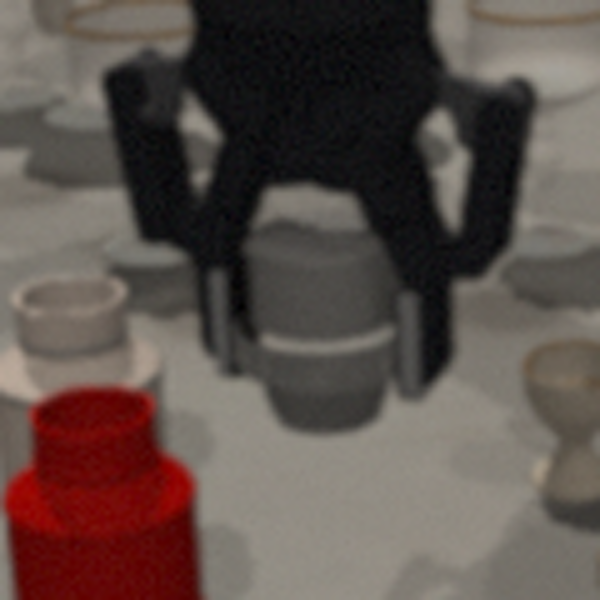

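The pair is held level, and the wrist view is unchanged from before the lift. I'll carry it to the tin.

Call:
{"method": "servo_tool", "body": {
  "dp": [
    [0.01,-0.012,-0.003],
    [0.03,-0.035,-0.008],
    [0.052,-0.06,-0.013],
    [0.075,-0.086,-0.018],
    [0.098,-0.112,-0.022]
  ],
  "rot": [
    [0,0,-0.2],
    [0,0,-0.7],
    [0,0,-1.3],
    [0,0,-2.0],
    [0,0,-2.7]
  ],
  "hand": [0.045,0.045,0.045,0.045,0.045]
}}

```text
clock: 7.02
position: [0.486, -0.1468, 0.2174]
tcp_rot: [-3.14, 0.0, 1.295]
contact_force: [1.1, 0.1, -1.0]
grip_width: 0.0562
```

```bash
python3 - <<'E'
from h import *
plan(.453,-0.03,.21,1.4)
print(readout.sense()['contact_force'],readout.sense()['grip_width'])
E
```

```text
pos [ 0.486  -0.1468  0.2174] rot [-3.1397e+00  4.0000e-04  1.2945e+00] clk 7.02 j [-0.06  0.38  0.43  1.86 -0.19  0.94  0.18]
dp [ 0.1034 -0.0636  0.0075] |dp| 0.1216 rot5 [-0.02  0.   -1.21] rows min 2.915327565552649 0.8440070524071825
[ 1.11020468  0.08687459 -1.03539504] 0.05624760758143403
```

Call:
{"method": "servo_tool", "body": {
  "dp": [
    [0.025,-0.015,0.0],
    [0.05,-0.03,0.0],
    [0.072,-0.044,0.0],
    [0.09,-0.056,0.003],
    [0.103,-0.064,0.007]
  ],
  "rot": [
    [0,0,-0.3],
    [0,0,-0.6],
    [0,0,-0.9],
    [0,0,-1.1],
    [0,0,-1.2]
  ],
  "hand": [0.045,0.045,0.045,0.045,0.045]
}}

```text
clock: 7.43
position: [0.4527, -0.0291, 0.2106]
tcp_rot: [-3.14, -0.0, 1.4]
contact_force: [-0.4, 1.0, -1.8]
grip_width: 0.0561
```

Call:
{"method": "servo_tool", "body": {
  "dp": [
    [0,0,0],
    [0,0,0],
    [0,0,0]
  ],
  "rot": [
    [0,0,0],
    [0,0,0],
    [0,0,0]
  ],
  "hand": [0.045,0.045,0.045]
}}

```text
clock: 7.68
position: [0.454, -0.0322, 0.211]
tcp_rot: [-3.141, 0.001, 1.396]
contact_force: [-0.5, -0.4, -1.8]
grip_width: 0.0566
```

```bash
python3 - <<'E'
from h import *
m=snap('wrist','w7'); crop('w7',250,80,410,200,5,'w7c')
plan(.452,0.0145,.16,1.4)
E
```

```text
pos [ 0.4541 -0.0325  0.2111] rot [-3.1415e+00  8.0000e-04  1.3954e+00] clk 7.73 j [-0.27  0.31  0.39  1.99 -0.15  0.87  0.01]
dp [ 0.0459 -0.0103  0.0511] |dp| 0.0695 rot5 [-0.    0.01 -0.05] rows min 1.665947931482092 0.03735585719598871
```

View pics/w7.png

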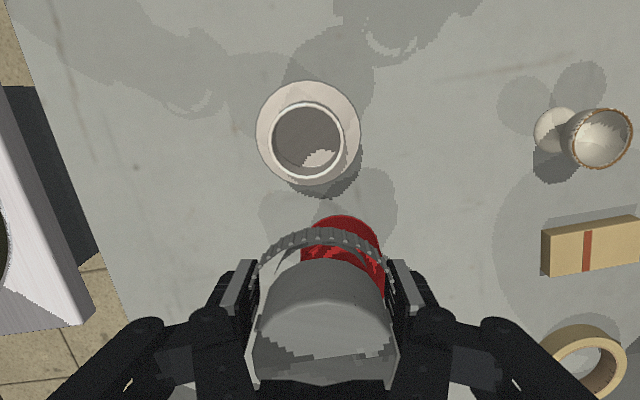

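View pics/w7c.png

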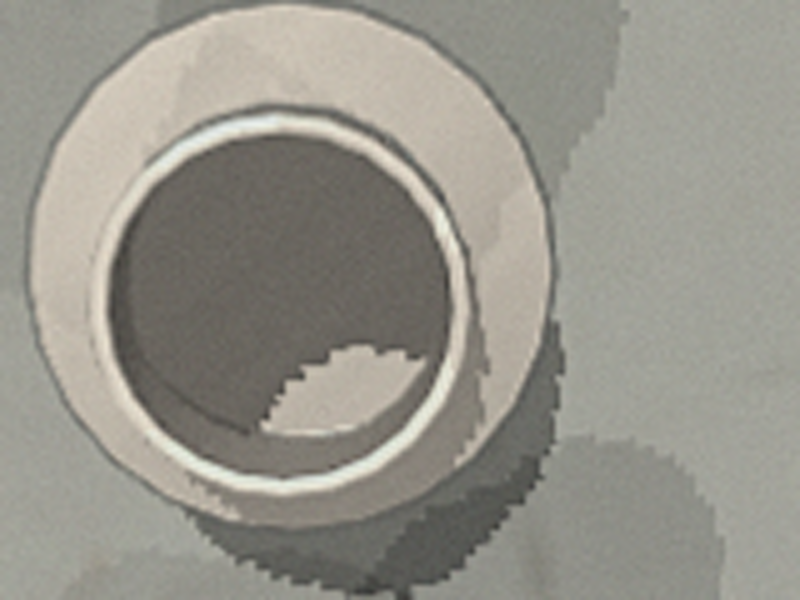

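The mouth ring's centre in the crop is (281,303), which is (305.8,140.2). The front edge of the held collar is at about (322,226) in the picture. I'll compare that with its prediction.

```bash
python3 - <<'E'
from h import *
m=load('w7'); print(atz(m,305.8,140.2,.1))
T=np.array(m['T_tool_cam']); W=np.linalg.inv(T); mt=dict(m,R=W[:3,:3].tolist(),t=W[:3,3].tolist())
a=np.linspace(0,2*np.pi,73)
for zc in [0.001,-.001]:
  for dx in [-.004,-.002,0,.002,.004]:
    o=[]
    for dz,r in [(-.007,.029),(.007,.029),(-.035,.023)]:
        p=np.array([proj(mt,[dx+r*np.cos(t),r*np.sin(t),zc+dz]) for t in a]); o.append(np.round([p[:,1].min(),p[p[:,1].argmin(),0],p[:,0].min(),p[:,0].max()],1))
    print(zc,dx,o)
crop('w7',240,210,400,330,5,'w7d')
crop('w5',240,210,400,330,5,'w5d')
E
```

```text
[0.45261278 0.01567535 0.1       ]
0.001 -0.004 [array([244.9, 319.7, 245.9, 393.8]), array([230.3, 319.8, 252.5, 387.4]), array([303.3, 319.3, 247.1, 391.9])]
0.001 -0.002 [array([239.9, 319.6, 245.5, 394.1]), array([225.7, 319.8, 252.2, 387.7]), array([297.4, 319.3, 246.6, 392.4])]
0.001 0 [array([234.8, 319.6, 245.1, 394.5]), array([221. , 319.8, 251.8, 388. ]), array([291.5, 319.3, 246.1, 392.8])]
0.001 0.002 [array([229.7, 319.6, 244.7, 394.8]), array([216.3, 319.8, 251.5, 388.3]), array([285.5, 319.3, 245.7, 393.2])]
0.001 0.004 [array([224.5, 319.6, 244.4, 395.2]), array([211.6, 319.8, 251.2, 388.6]), array([279.5, 319.2, 245.2, 393.7])]
-0.001 -0.004 [array([247.2, 319.6, 244.8, 394.8]), array([232.2, 319.8, 251.6, 388.3]), array([307.2, 319.3, 245.8, 393.1])]
-0.001 -0.002 [array([242.2, 319.6, 244.4, 395.1]), array([227.5, 319.8, 251.3, 388.5]), array([301.3, 319.3, 245.3, 393.6])]
-0.001 0 [array([237. , 319.6, 244.1, 395.5]), array([222.8, 319.8, 251. , 388.8]), array([295.3, 319.2, 244.9, 394. ])]
-0.001 0.002 [array([231.8, 319.6, 243.7, 395.8]), array([218. , 319.7, 250.6, 389.1]), array([289.3, 319.2, 244.4, 394.5])]
-0.001 0.004 [array([226.6, 319.6, 243.3, 396.2]), array([213.2, 319.7, 250.3, 389.4]), array([283.1, 319.2, 243.9, 394.9])]
```

View pics/w7d.png

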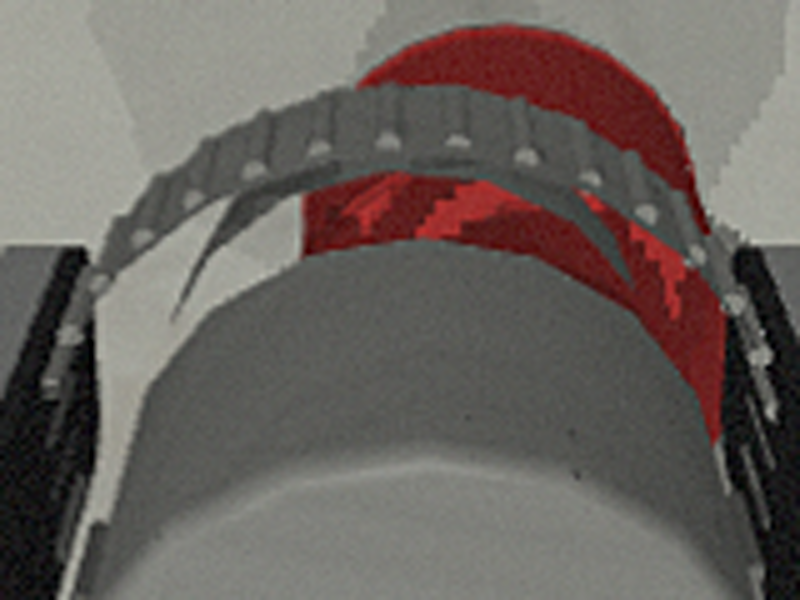

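```bash
python3 - <<'E'
from h import *
plan(.4525,0.0168,.142,1.395)
E
```

```text
pos [ 0.4541 -0.0325  0.2111] rot [-3.1415e+00  8.0000e-04  1.3954e+00] clk 7.73 j [-0.27  0.31  0.39  1.99 -0.15  0.87  0.01]
dp [ 0.0483 -0.0102  0.0691] |dp| 0.0849 rot5 [-0.    0.01  0.  ] rows min 2.036275472805566 0.0070814155849628566
```

Call:
{"method": "servo_tool", "body": {
  "dp": [
    [0.012,-0.002,0.01],
    [0.024,-0.005,0.025],
    [0.036,-0.008,0.04],
    [0.044,-0.01,0.055],
    [0.048,-0.01,0.069]
  ],
  "rot": [
    [0,0,0],
    [0,0,0],
    [0,0,0],
    [0,0,0],
    [0,0,0]
  ],
  "hand": [0.045,0.045,0.045,0.045,0.045]
}}

```text
clock: 8.15
position: [0.4525, 0.0177, 0.1415]
tcp_rot: [-3.142, 0.0, 1.396]
contact_force: [0.0, -0.7, -1.9]
grip_width: 0.0563
```

Call:
{"method": "servo_tool", "body": {
  "dp": [
    [0,0,0],
    [0,0,0],
    [0,0,0],
    [0,0,0],
    [0,0,0]
  ],
  "rot": [
    [0,0,0],
    [0,0,0],
    [0,0,0],
    [0,0,0],
    [0,0,0]
  ],
  "hand": [0.045,0.045,0.045,0.045,0.045]
}}

```text
clock: 8.57
position: [0.4529, 0.017, 0.1431]
tcp_rot: [3.14, -0.0, 1.396]
contact_force: [0.7, -0.5, -1.3]
grip_width: 0.0562
```

```bash
python3 - <<'E'
from h import *
m=snap('wrist','w8'); snap('side','s8'); crop('s8',200,130,300,250,5,'s8c')
plan(.4525,0.0168,.142,1.395)
E
```

```text
pos [0.4527 0.0173 0.1429] rot [ 3.1405e+00 -3.0000e-04  1.3964e+00] clk 8.67 j [-0.34  0.4   0.34  2.09 -0.2   0.68 -0.04]
dp [-0.0005 -0.0001  0.0009] |dp| 0.001 rot5 [ 0.01 -0.    0.02] rows min 0.023773304428353927 0.01440260339525536
```

View pics/w8.png

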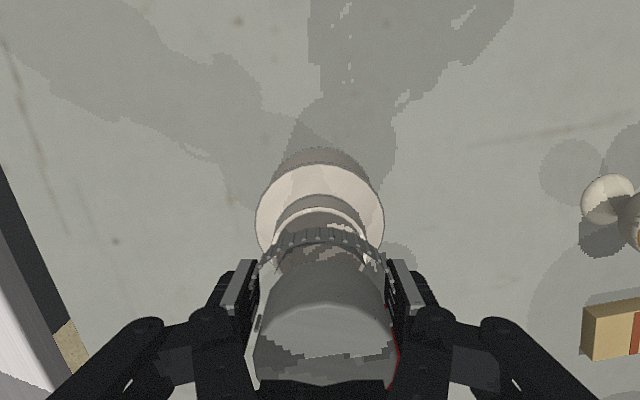

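View pics/s8c.png

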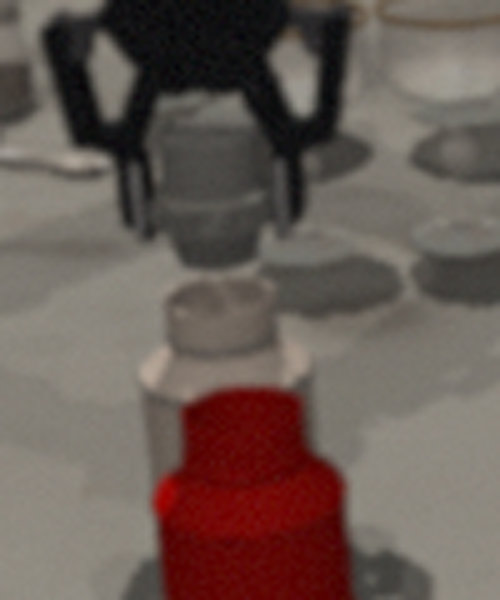

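```bash
python3 - <<'E'
from h import *
m=load('s8')
c=lambda p:np.round((p-np.array([200,130])+.375)*5,1)
X=np.array([.4527,.0173]);
print('at TCP xy: rim',c(proj(m,[*X,.1])),'foot',c(proj(m,[*X,.117])),'collar',c(proj(m,[*X,.144])),'captop',c(proj(m,[*X,.179])))
print('dx 2mm',c(proj(m,[X[0]+.002,X[1],.1])),'dy 2mm',c(proj(m,[X[0],X[1]+.002,.1])))
w=load('w8')
a=np.linspace(0,2*np.pi,73)
for mx in [(.4526,.0157),(.4515,.0157),(.4526,.0175)]:
  for r,z in [(.0255,.1),(.040,.064)]:
    p=np.array([proj(w,[mx[0]+r*np.cos(t),mx[1]+r*np.sin(t),z]) for t in a]); print(mx,z,np.round([p[:,0].min(),p[:,0].max(),p[:,1].min(),p[:,1].max()],1))
crop('w8',240,130,400,250,5,'w8c')
E
```

```text
at TCP xy: rim [219.2 293.7] foot [216.  259.2] collar [210.7 203.7] captop [203.8 129.9]
dx 2mm [223.6 293.3] dy 2mm [219.1 292.1]
(0.4526, 0.0157) 0.1 [271.  368.7 204.9 293.7]
(0.4526, 0.0157) 0.064 [255.3 384.6 162.  282.6]
(0.4515, 0.0157) 0.1 [268.9 366.6 205.3 294. ]
(0.4515, 0.0157) 0.064 [253.6 382.8 162.3 282.9]
(0.4526, 0.0175) 0.1 [270.2 368.2 201.5 290.9]
(0.4526, 0.0175) 0.064 [254.6 384.2 159.  280.2]
```

View pics/w8c.png

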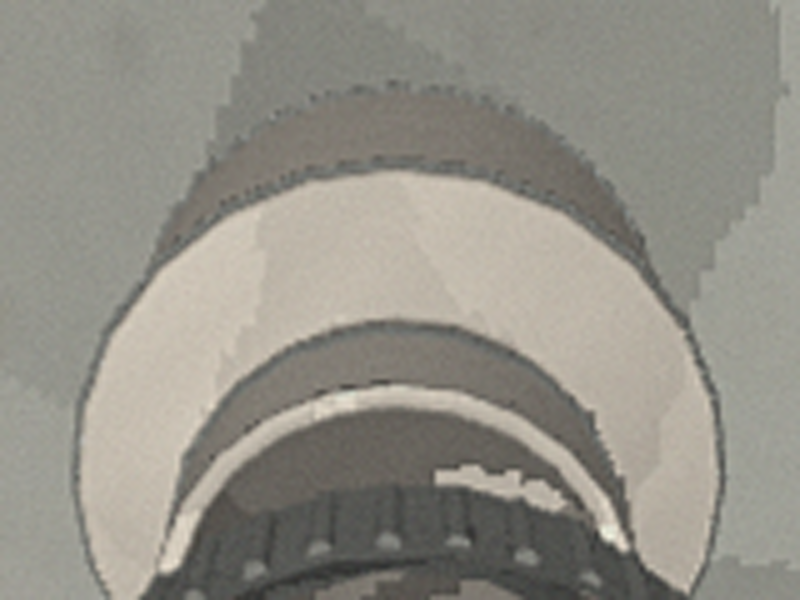

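Both cameras agree that the plug is within about 1 mm of the mouth's axis. I'll lower it with a small trim.

Call:
{"method": "servo_tool", "body": {
  "dp": [
    [-0.0007,0,0.006],
    [-0.0007,0,0.012],
    [-0.0007,0,0.018],
    [-0.0007,0,0.023],
    [-0.0007,0,0.027]
  ],
  "rot": [
    [0,0,0],
    [0,0,0],
    [0,0,0],
    [0,0,0],
    [0,0,0]
  ],
  "hand": [0.045,0.045,0.045,0.045,0.045]
}}

```text
clock: 9.08
position: [0.4519, 0.0169, 0.1144]
tcp_rot: [-3.141, 0.0, 1.397]
contact_force: [0.2, 0.5, -2.1]
grip_width: 0.0561
```

Call:
{"method": "servo_tool", "body": {
  "dp": [
    [0,0,0],
    [0,0,0]
  ],
  "rot": [
    [0,0,0],
    [0,0,0]
  ],
  "hand": [0.045,0.045]
}}

```text
clock: 9.25
position: [0.4521, 0.0168, 0.1149]
tcp_rot: [-3.141, 0.0, 1.397]
contact_force: [-0.3, -1.1, -1.8]
grip_width: 0.0558
```

Call:
{"method": "servo_tool", "body": {
  "dp": [
    [0,0,0.002],
    [0,0,0.004],
    [0,0,0.006],
    [0,0,0.008],
    [0,0,0.009]
  ],
  "rot": [
    [0,0,0],
    [0,0,0],
    [0,0,0],
    [0,0,0],
    [0,0,0]
  ],
  "hand": [0.045,0.045,0.045,0.045,0.045]
}}

```text
clock: 9.67
position: [0.4522, 0.0169, 0.1061]
tcp_rot: [-3.141, 0.0, 1.397]
contact_force: [-0.3, -0.2, -2.1]
grip_width: 0.0561
```

Call:
{"method": "servo_tool", "body": {
  "dp": [
    [0,0,0.0005],
    [0,0,0.001]
  ],
  "rot": [
    [0,0,0],
    [0,0,0]
  ],
  "hand": [0.045,0.045]
}}

```text
clock: 9.83
position: [0.4522, 0.0169, 0.1056]
tcp_rot: [-3.141, -0.0, 1.397]
contact_force: [-3.5, -0.3, 13.0]
grip_width: 0.0561
```

```bash
python3 - <<'E'
from h import *
m=snap('wrist','w9'); snap('side','s9'); crop('s9',200,130,300,250,5,'s9c')
plan(.4525,0.0168,.105,1.395); print(readout.sense()['contact_force'],readout.sense()['ft_torque'])
E
```

```text
pos [0.4522 0.0169 0.1057] rot [ 3.1415e+00 -3.0000e-04  1.3968e+00] clk 9.93 j [-0.31  0.46  0.3   2.13 -0.24  0.58 -0.  ]
dp [-0.      0.0003  0.0007] |dp| 0.0008 rot5 [ 0.   -0.    0.02] rows min 0.018775028771062116 0.014454229702066303
[-2.98809475  0.94165911  4.82107406] [-0.02185986  0.4270401   0.02538621]
```

View pics/s9c.png

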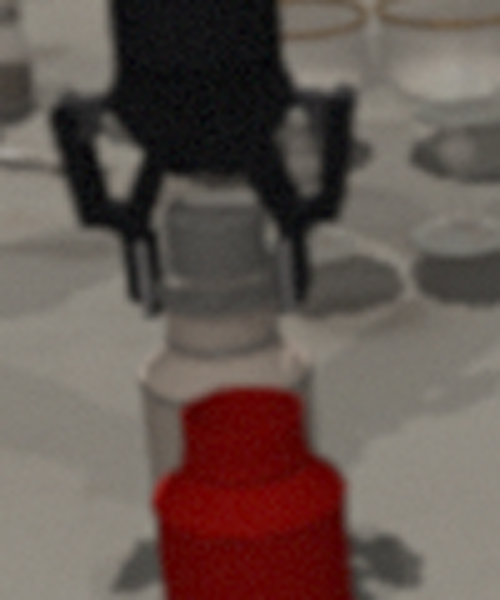

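View pics/w9.png

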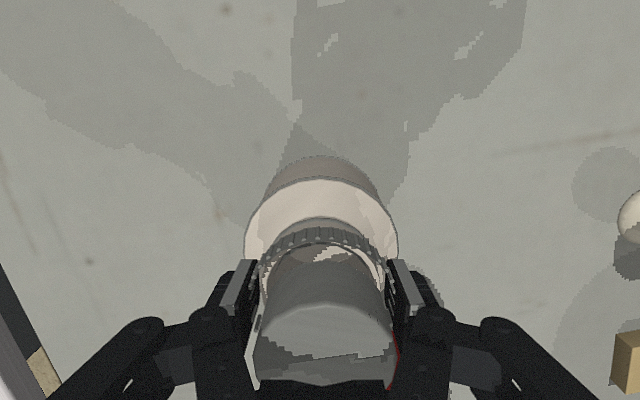

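Contact came at TCP z = 0.1057, which matches the home height of 0.1058. I'll let go.

Call:
{"method": "servo_tool", "body": {
  "dp": [
    [0,0,0],
    [0,0,0],
    [0,0,0],
    [0,0,0],
    [0,0,0]
  ],
  "rot": [
    [0,0,0],
    [0,0,0],
    [0,0,0],
    [0,0,0],
    [0,0,0]
  ],
  "hand": [0.057,0.06,0.065,0.07,0.074]
}}

```text
clock: 10.35
position: [0.4523, 0.0169, 0.1053]
tcp_rot: [3.141, 0.0, 1.397]
contact_force: [0.9, 0.1, -0.1]
grip_width: 0.074
```

Call:
{"method": "servo_tool", "body": {
  "dp": [
    [0,0,0],
    [0,0,0],
    [0,0,0],
    [0,0,0],
    [0,0,0]
  ],
  "rot": [
    [0,0,0],
    [0,0,0],
    [0,0,0],
    [0,0,0],
    [0,0,0]
  ],
  "hand": [0.078,0.08,0.08,0.08,0.08]
}}

```text
clock: 10.77
position: [0.4523, 0.0169, 0.1053]
tcp_rot: [3.142, 0.0, 1.397]
contact_force: [0.9, 0.5, 0.6]
grip_width: 0.0804
```

```bash
python3 - <<'E'
from h import *
m=snap('wrist','w10'); snap('side','s10'); crop('s10',200,130,300,250,5,'s10c')
print(readout.sense()['contact_force'],readout.sense()['position'],readout.sense()['grip_width'])
E
```

```text
[ 0.41584676  0.30744111 -0.19210551] [0.45225054 0.01688928 0.10528336] 0.08017419100728022
```

View pics/s10c.png

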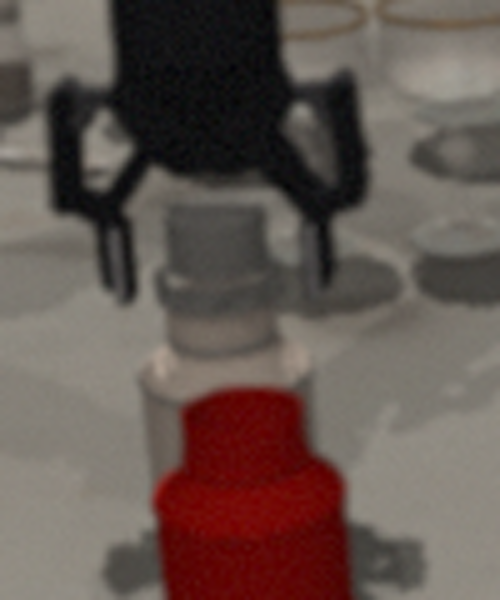

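View pics/w10.png

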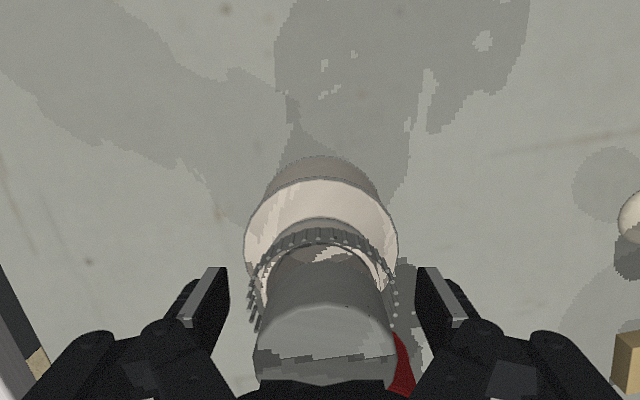

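The lid is seated, level and free, with the cap in place on it. I'll rise to grip the cap, keeping the tips clear of the collar.

Call:
{"method": "servo_tool", "body": {
  "dp": [
    [0,0,-0.008],
    [0,0,-0.018],
    [0,0,-0.026],
    [0,0,-0.032],
    [0,0,-0.0345]
  ],
  "rot": [
    [0,0,0],
    [0,0,0],
    [0,0,0],
    [0,0,0],
    [0,0,0]
  ],
  "hand": [0.08,0.08,0.08,0.08,0.08]
}}

```text
clock: 11.28
position: [0.4527, 0.0169, 0.141]
tcp_rot: [3.14, -0.001, 1.397]
contact_force: [0.3, 0.6, 0.4]
grip_width: 0.0797
```

Call:
{"method": "servo_tool", "body": {
  "dp": [
    [0,0,0],
    [0,0,0],
    [0,0,0],
    [0,0,0],
    [0,0,0]
  ],
  "rot": [
    [0,0,0],
    [0,0,0],
    [0,0,0],
    [0,0,0],
    [0,0,0]
  ],
  "hand": [0.076,0.07,0.064,0.058,0.054]
}}

```text
clock: 11.7
position: [0.4521, 0.0169, 0.1395]
tcp_rot: [-3.141, 0.0, 1.397]
contact_force: [0.2, 0.1, 0.2]
grip_width: 0.0541
```

```bash
python3 - <<'E'
from h import *
m=snap('wrist','w11'); snap('side','s11'); crop('s11',200,130,300,250,5,'s11c')
print(readout.sense()['contact_force'],readout.sense()['position'],readout.sense()['grip_width'])
E
```

```text
[ 0.0886599  -0.39470393 -0.10691342] [0.45212718 0.01683643 0.13955651] 0.05387624542574499
```

View pics/s11c.png

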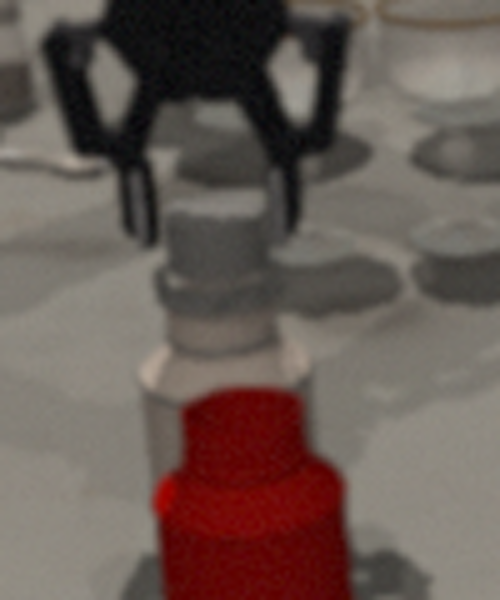

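View pics/w11.png

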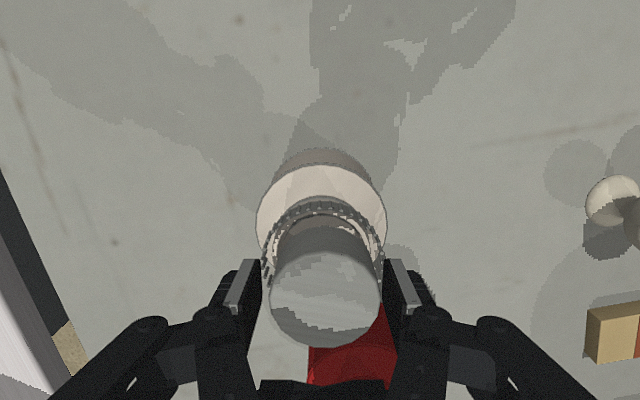

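Call:
{"method": "servo_tool", "body": {
  "dp": [
    [0,0,0.001],
    [0,0,0.002],
    [0,0,0.002],
    [0,0,0.002],
    [0,0,0.002]
  ],
  "rot": [
    [0,0,0],
    [0,0,0],
    [0,0,0],
    [0,0,0],
    [0,0,0]
  ],
  "hand": [0.053,0.051,0.049,0.047,0.045]
}}

```text
clock: 12.22
position: [0.4524, 0.0169, 0.1379]
tcp_rot: [3.141, -0.0, 1.397]
contact_force: [-0.4, -1.0, 0.7]
grip_width: 0.0453
```

Call:
{"method": "servo_tool", "body": {
  "dp": [
    [0,0,0],
    [0,0,0],
    [0,0,0],
    [0,0,0],
    [0,0,0]
  ],
  "rot": [
    [0,0,0],
    [0,0,0],
    [0,0,0],
    [0,0,0],
    [0,0,0]
  ],
  "hand": [0.043,0.041,0.038,0.035,0.032]
}}

```text
clock: 12.63
position: [0.4524, 0.0168, 0.1382]
tcp_rot: [3.141, -0.0, 1.397]
contact_force: [-1.9, -0.1, 6.1]
grip_width: 0.0438
```

Call:
{"method": "servo_tool", "body": {
  "dp": [
    [0,0,0],
    [0,0,0],
    [0,0,0],
    [0,0,0]
  ],
  "rot": [
    [0,0,0],
    [0,0,0],
    [0,0,0],
    [0,0,0]
  ],
  "hand": [0.032,0.032,0.032,0.032]
}}

```text
clock: 12.97
position: [0.4524, 0.0168, 0.1382]
tcp_rot: [3.141, -0.0, 1.397]
contact_force: [-1.1, -0.7, 5.3]
grip_width: 0.0439
```

```bash
python3 - <<'E'
from h import *
m=snap('wrist','w12'); snap('side','s12'); crop('s12',200,130,300,250,5,'s12c')
s=readout.sense();print(s['contact_force'],s['ft_torque'],s['position'],s['grip_width'])
E
```

```text
[-1.29854943 -0.278768    5.24325171] [-0.02088571  0.23845596  0.04911592] [0.45236551 0.01683732 0.13821192] 0.043828964218400594
```

View pics/s12c.png

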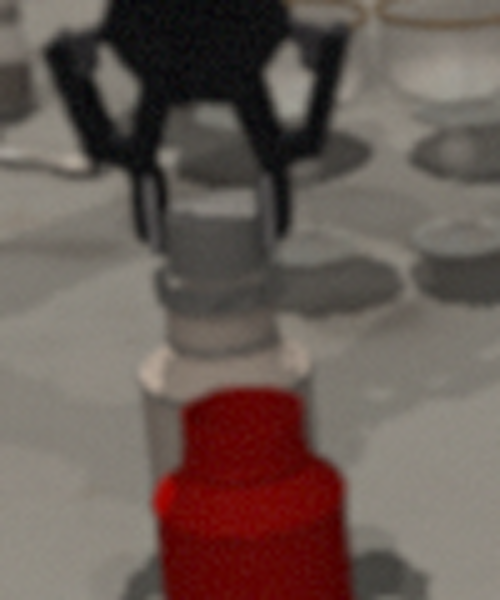

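View pics/w12.png

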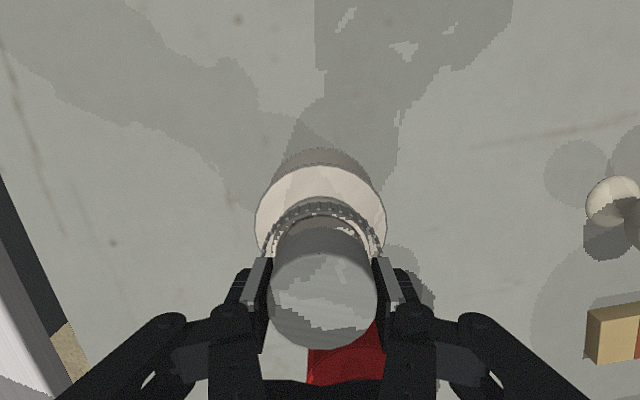

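The cap is gripped at 44 mm and the collar is clear of the fingers. I'll lift straight up, slowly.

Call:
{"method": "servo_tool", "body": {
  "dp": [
    [0,0,-0.003],
    [0,0,-0.008],
    [0,0,-0.014],
    [0,0,-0.02],
    [0,0,-0.026]
  ],
  "rot": [
    [0,0,0],
    [0,0,0],
    [0,0,0],
    [0,0,0],
    [0,0,0]
  ],
  "hand": [0.032,0.032,0.032,0.032,0.032]
}}

```text
clock: 13.48
position: [0.4523, 0.0169, 0.1645]
tcp_rot: [3.141, 0.0, 1.397]
contact_force: [-0.0, 0.2, -0.1]
grip_width: 0.0438
```

Call:
{"method": "servo_tool", "body": {
  "dp": [
    [0,0,-0.012],
    [0,0,-0.025],
    [0,0,-0.036],
    [0,0,-0.044],
    [0,0,-0.048]
  ],
  "rot": [
    [0,0,0],
    [0,0,0],
    [0,0,0],
    [0,0,0],
    [0,0,0]
  ],
  "hand": [0.032,0.032,0.032,0.032,0.032]
}}

```text
clock: 13.9
position: [0.4527, 0.0169, 0.2131]
tcp_rot: [3.14, -0.001, 1.397]
contact_force: [-0.4, -0.5, -0.5]
grip_width: 0.0439
```

Call:
{"method": "servo_tool", "body": {
  "dp": [
    [0,0,0],
    [0,0,0],
    [0,0,0],
    [0,0,0],
    [0,0,0]
  ],
  "rot": [
    [0,0,0],
    [0,0,0],
    [0,0,0],
    [0,0,0],
    [0,0,0]
  ],
  "hand": [0.032,0.032,0.032,0.032,0.032]
}}

```text
clock: 14.32
position: [0.452, 0.0168, 0.2113]
tcp_rot: [-3.141, 0.0, 1.397]
contact_force: [-0.7, 0.1, -1.2]
grip_width: 0.0437
```

```bash
python3 - <<'E'
from h import *
m=snap('wrist','w13'); snap('side','s13'); snap('top','t13'); crop('s13',200,100,300,220,5,'s13c')
s=readout.sense();print(s['contact_force'],s['position'],s['grip_width'],s['clock'],abs(s['qvel']).max())
E
```

```text
[ 0.73275274  0.51527324 -0.62403196] [0.45215233 0.01688005 0.21153845] 0.04342469041987521 14.4667 0.0024471849688472293
```

View pics/s13c.png

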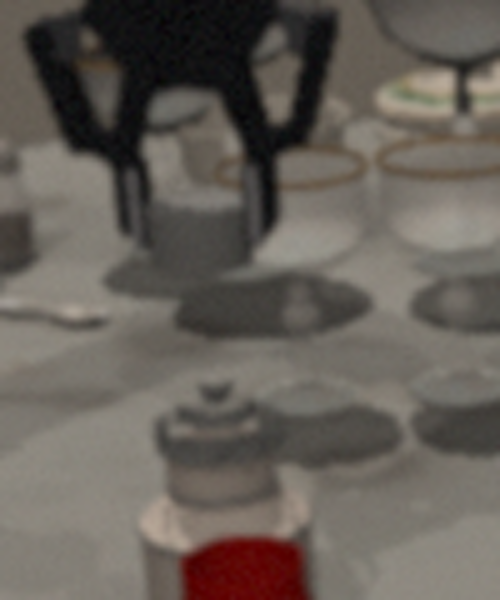

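View pics/w13.png

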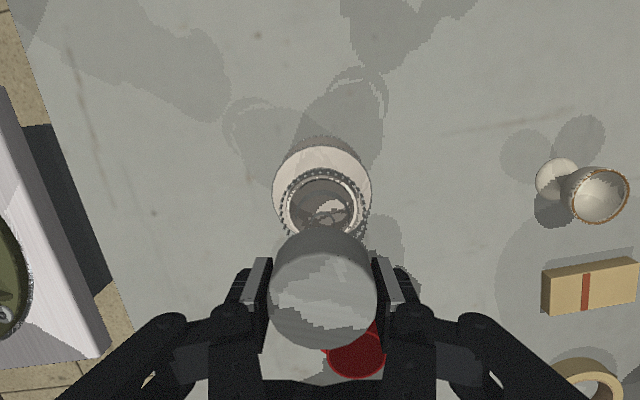

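The cap is upright and still, about 73 mm above where it sat. The inner lid looks level and home on the rim, with its boss and knob visible at about (215,400) in the crop. The bystanders haven't moved.

```bash
python3 - <<'E'
from h import *
print(ctrl.finish_job())
E
```

```text
the job is handed in; nothing more can be done
None
```

I set the nested lids on the white tin and let go, then lifted the outer lid alone straight off. I handed the job in at about 14.5 s with the outer lid still in the gripper. The hand-in reported no verdict.

**Seating:** Contact came at TCP z = 0.1057 m, against an expected 0.1058 m for the collar fully home. After letting go, the force dropped to about zero. The side and wrist pictures showed the pair level on the rim with the outer lid in place.

**Final state:** The outer lid is about 73 mm above where it sat, upright and still, gripped at 43–44 mm. The inner lid looks level and home, and the tin is standing. The egg cup, tags and tape look undisturbed by eye in the wrist picture; I took a last top picture but did not compare it.

**Uncertainty:** Before insertion, the cameras disagreed by about 1–2 mm on the horizontal alignment, which is within their calibration. The seated height in the pictures can only be read to about 1–2 mm, so the contact height is the better evidence that the lid is home. No check failed.

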